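# Open the carton and sort the padlock

## Robot

A 6-joint arm with a two-finger parallel gripper is mounted at the origin on the work surface. World frame = base frame: x ahead of the robot, y to its left, z up, the work surface at z = 0. Lengths are in m, angles in rad, forces in N, time in s.
With the tool pointing down it reaches from about 0.35 to 0.975 m from the base axis. Payload 4.9 kg.
Tool frame: the origin (TCP) lies midway between the tips of the shut fingers; the grasp point (between the pads) lies 19 mm behind it; z points along the fingers, y is the line along which they close (so a half turn about z gives the same grasp; the last joint's range is limited). The gripper opens to 85 mm and grips with 20 to 120 N. Pads are 22 mm wide; open, the fingers measure 114 mm over their backs; the gripper's body (76 mm by 85 mm) begins 54 mm behind the grasp point. The pads swing forward as they close: fully open they stand 13 mm farther back than shut.
Start: joints at [-1.465, 0.053, 1.613, -0, 1.476, -0.119], TCP at [0.139, -0.609, 0.231] pointing down, gripper open.
Joint ranges: [-3.01, 3.01], [-1.01, 2.22], [0.06, 2.58], [-1.02, 4.17], [0.09, 2.62], [-3.14, 3.14]. Speed limits (rad/s): [2.57, 2.57, 3.14, 3.14, 3.14, 3.14].

## Interface

Orientations are given as a unit quaternion [w, x, y, z].
In Python, from plant import state, grab_frame, camera_info, job_done, spot_in, masks_of, pinpoint gives the robot as it stands.
- The arm moves only by the shell command python3 -m handwheel 'ROWS' [OPENING]. ROWS is JSON, a list that holds one entry, the list of rows, each a list of 6 numbers: the shift along the world's x, y, z in m, then the turn, a rotation vector about the world's x, y, z in degrees. In form: [[[tx, ty, tz, ax, ay, az], ...]]. A call has 1 to 20 rows; each row shifts and turns the commanded pose from where the row before left it; what a row does not reach is not made up. A row lasts 1/12 s, in which the tool goes at most 41.7 mm and 7.16 degrees, less where a joint would pass 70% of its speed; a pose out of reach is approached as far as the arm can. A call is refused whole if a number of a shift passes 0.0417 or a number of a turn 7.16, either way. A call with a gripper value outside its range is refused whole. OPENING is the opening, from 0 (shut) to 1 (fully open), set as the call begins (- or left out, the last holds). The fingers move at their own pace and stop on an object; the grip force is fixed at half the most. Time passes only in rows, so rows that do not move let the fingers close. It gives the time, the measured TCP pose, the force, the opening and the grip force at its end, in the units of the state.
- state(): the state, without advancing time (a new reading comes with each control period).
- grab_frame(name): name is "scene" or "top" or "wrist"; returns (picture, depth): 420x560x3 uint8, blue, green, red; 420x560 float32, m along the optical axis (not along the pixel's ray), 0 where there is no reading.
- camera_info(name): a dict with "fx", "fy", "cx", "cy" (pixels), "T" (4x4, takes a point from camera to world coordinates). Camera axes: x right, y up, looking along -z (the intrinsics and any distortion apply to the point x, -y, -z); pixel columns grow to the right and rows downward; lengths in m; the calibration is good to about 2 mm. A picture is of the moment at which its call begins: read the wrist's pose just before it. camera_info takes no time and is no camera call; for the wrist camera it gives the pose at the moment of the call.
- job_done(): hands the job in; it is judged then, once.
Trained networks look in the newest picture that a camera, given by its name, has taken for a name from the list of things; names that differ only in an ending like _2 or _b are one class to them, and where a whole thing is asked for, a point or a joint stands for the part that bears it (a point fixed in the world has none). Each returns a list of dicts, best first, with "conf" (0 to 1); they miss things now and then, are a little off and sometimes report something else, mostly with a low value. They report only what shows in the picture. A call takes as long as a camera call. They do not tell look-alikes from the thing itself.
- spot_in(camera, thing): "box" ([left, top, width, height] in pixels, round what is visible of it).
- masks_of(camera, thing): "region" (420x560 bool, what is visible of it) and "box" ([left, top, width, height] in pixels, round what is visible of it).
- pinpoint(camera, thing): "position" ([column, row] in pixels: a listed point, or the origin of a listed thing).
The state is a dict: "time": time; "joint_pos": joint angles; "joint_vel": joint speeds; "joint_efforts": joint torques, N m; "tool_pos": TCP position; "tool_rot": TCP orientation; "contact_force": force on the tool from outside, world axes, zero at the start; "ft_torque": the same for the moment, N m; "gripper_width": opening from 0.0 (shut) to 1.0 (fully open); "grasp_force": force on a finger pad.
Only numpy, scipy, OpenCV 4.12 (cv2) and the standard library are available. Lean on these libraries where they do the work, as an engineer would, in place of code of your own. Each camera call takes 0.05 s, during which the arm holds its last target. There are 200 camera calls.

## Task

Fold both flaps of the cardboard carton outward, well past upright, so that its inside is fully exposed; leave them folded back. Only then take the padlock out of the carton and set it down gently, lying flat, in the front bay of the plywood sorting box that holds the sash lock, on the bay floor beside the sash lock. Do not shift the sash lock, the two cabinet hinges or the door stop.

Things in the scene. Friction and masses are not known exactly. Their poses are not given: they have to be found in the camera images.
- carton: Brown cardboard carton held fast to the bench, 158 (x) x 208 (y) x 50 mm high, walls and floor 4 mm thick (inner floor 4 mm above the bench). Its end flaps are already folded down outside the -x and +x walls (5 mm more each side). Origin: centre of its underside, on the bench; x, y along its sides, z up.
- flap_left (a joint): Flap on the carton's +y rim: 0 = flat inward over the opening, 1.57 = upright, grows as its free edge swings up and outward, stop at 2.5 rad. Cardboard, 60 mm from hinge to free edge, 146 mm along the hinge, 4 mm thick. A stiff crease (0.7 N at the edge) keeps it where it is left. Starts raised 0.25 to 0.6 rad; over 80 mm gap between the two free edges.
- flap_right (a joint): The same flap hinged along the carton's -y rim; same sizes, zero, direction (grows as it opens upward and outward), stop and stiffness.
- flap_left_hinge (a point): Middle of the left flap's hinge line, at the carton's frame (0, +102, 50) mm; the hinge line runs along the carton's x. Axes as the carton's.
- flap_right_hinge (a point): Middle of the right flap's hinge line, at the carton's frame (0, -102, 50) mm. Axes as the carton's.
- flap_left_edge (a point): Middle of the left flap's free edge, mid-thickness; moves with the flap.
- flap_right_edge (a point): Middle of the right flap's free edge, mid-thickness; moves with the flap.
- padlock: Bright steel padlock lying flat on the carton's inner floor, any yaw, about 0.25 kg. Body 40 (x) x 42 (y) x 22 mm thick (z); the U-shaped shackle, 34 mm wide and 8 mm thick, sticks out to x = +48 mm. Origin: centre of the body's underside; z up when lying flat. Take it by the body across y (42 mm).
- sorting_box: Plywood box fixed to the bench; floor 6 mm, walls 6 mm thick and 40 mm high. Front row: two bays, each 160 (x) x 125 (y) mm inside, x -80 to 80 mm, centred at y = +65.5 and -65.5 mm. Behind (x 86 to 206) an empty tray under a fixed galvanized funnel 112 mm wide, axis at x 155, y 0, rim 172 mm up, post at x 215. Origin: underside, below the middle of the divider between the bays; z up.
- sash_lock: Blackened iron sash lock (window catch), base plate 62 (x) x 24 (y) x 4 mm with pivot, arm and a knob at +x reaching 36 mm from the origin; 25 mm high. Origin: centre of the underside. Loose in the rear part (x about 40 mm in the box frame) of one front bay, which one varies, its x axis about along the box's y; that bay's front part is free.
- hinge_a: Copper-finish cabinet hinge, lying open flat, 50 (x, along the knuckle) x 42 (y) x 8 mm. Loose in the front bay without the sash lock. Origin: centre of its underside.
- hinge_b: A second hinge like hinge_a, in the same bay, nearer the front. Origin: centre of its underside.
- door_stop: Chunky turned hardwood door stop, 62 mm across, 57 mm high, with a rubber foot, standing loose on the bench behind the gap between carton and sorting box. Origin: centre of its foot.
Things that resemble listed ones, but are neither listed nor needed, are in the scene too. Of the things shaped like the sash_lock, the dark steel one is meant.

How it is judged:
By the outcome, as a careful person would: the job done as asked, in the order asked, and still so for the second after the job is handed in, with the robot touching nothing.
It also fails if it takes over 67 s, if anything falls off the work surface, if the arm or the gripper's body presses on something with over 40 N, if the wrist force passes 120 N, or if a joint passes its speed limit or range.

## Working session

There is one attempt and no reset: what is moved stays moved. The work goes in short steps, Python scripts to look and compute and a shell command to move; the robot and the scene stay as the last step left them, time stands still between calls to the robot, and variables do not carry over. Pictures are saved under pics/ and viewed, at most 10 in all, crops included, and the job is handed in when it is done.

```bash
mkdir -p pics; cat > h.py <<'E'
import numpy as np,cv2
from plant import *
def w(cam,px,depth,info=None):
    i=info or camera_info(cam);u,v=px
    K=np.array([[i['fx'],0,i['cx']],[0,i['fy'],i['cy']],[0,0,1.]])
    d=np.array(i.get('dist',i.get('distortion',np.zeros(5))),float)
    n=cv2.undistortPoints(np.array([[[u,v]]],float),K,d)[0,0]
    c=np.array([n[0]*depth,-n[1]*depth,-depth,1]);return (i['T']@c)[:3]
def dep(D,px):
    u,v=map(int,np.round(px));p=D[max(v-2,0):v+3,max(u-2,0):u+3];p=p[p>0];return np.median(p) if p.size else 0
def wz(cam,px,z):
    a=w(cam,px,.1);b=w(cam,px,1.);t=(z-a[2])/(b[2]-a[2]);return a+t*(b-a)
E
python3 - <<'E'
from h import *
print(state()); 
for c in("top","scene"):
    print({k:(v if k!='T' else np.round(v,3).tolist()) for k,v in camera_info(c).items()})
    P,D=grab_frame(c);cv2.imwrite(f'pics/{c}0.png',P)
    for t in "carton flap_left_hinge flap_right_hinge flap_left_edge flap_right_edge padlock sorting_box sash_lock hinge_a door_stop".split():
        for r in pinpoint(c,t)[:3]:
            p=r['position'];print(c,t,round(r['conf'],2),np.round(p),np.round(w(c,p,dep(D,p)),3))
E
```

```text
{'time': 0.0, 'joint_pos': array([-1.46500967e+00,  5.33487366e-02,  1.61431186e+00,  7.39566284e-06,
        1.47600015e+00, -1.18987794e-01]), 'joint_vel': array([ 7.86550943e-05, -3.67076769e-05, -9.64088060e-05,  8.49030398e-04,
        1.44296873e-03,  8.72727053e-04]), 'joint_efforts': array([ 3.22395772e-04, -3.93684447e+01, -3.70174026e+01, -8.20743981e-05,
        7.09510467e-03, -6.96211046e-06]), 'tool_pos': array([ 0.13924688, -0.60864408,  0.23005739]), 'tool_rot': array([-1.03399972e-03,  9.93690709e-01,  1.12150374e-01,  1.05060279e-05]), 'contact_force': array([ 0.53000895, -0.38712057, -0.52145799]), 'ft_torque': array([ 0.02575198,  0.01794175, -0.00820118]), 'grasp_force': 0.0, 'gripper_width': 1.0047073706433196}
{'fx': 389.9508630041115, 'fy': 389.9508630041115, 'cx': 283.62711269872705, 'cy': 212.98715505834625, 'T': [[0.023, 0.994, -0.103, 0.468], [-0.999, 0.026, 0.027, 0.001], [0.03, 0.102, 0.994, 0.791], [0.0, 0.0, 0.0, 1.0]]}
top carton 0.61 [360. 230.] [ 0.52  -0.178  0.005]
top flap_left_hinge 0.63 [312. 234.] [ 0.505 -0.074  0.052]
top flap_left_edge 0.78
[... 926 characters left out ...]
189.] [ 0.502 -0.075  0.047]
scene flap_right_hinge 0.68 [222. 142.] [ 0.541 -0.28   0.054]
scene flap_right_hinge 0.66 [235. 144.] [ 0.529 -0.232  0.082]
scene flap_left_edge 0.92 [265. 164.] [ 0.468 -0.193  0.005]
scene flap_right_edge 0.7 [233. 145.] [ 0.536 -0.23   0.083]
scene padlock 0.56 [260. 181.] [ 0.543 -0.103  0.078]
scene sorting_box 0.7 [369. 302.] [0.505 0.246 0.008]
scene sash_lock 0.83 [211. 283.] [0.752 0.028 0.013]
scene sash_lock 0.78 [269. 257.] [0.615 0.039 0.006]
scene sash_lock 0.77 [350. 210.] [0.39  0.045 0.014]
scene hinge_a 0.98 [368. 339.] [0.559 0.303 0.01 ]
scene hinge_a 0.64 [393. 327.] [0.503 0.313 0.01 ]
scene door_stop 0.9 [194. 240.] [ 0.733 -0.077  0.029]
```

View pics/top0.png

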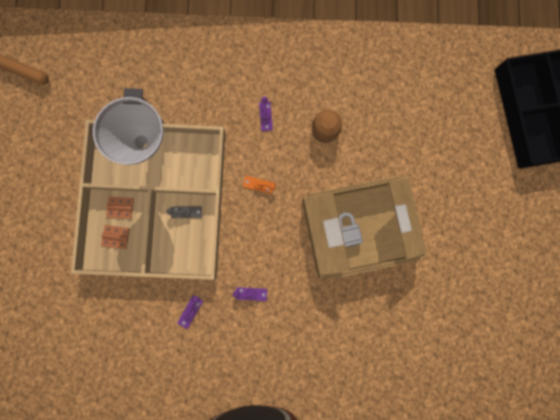

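View pics/scene0.png

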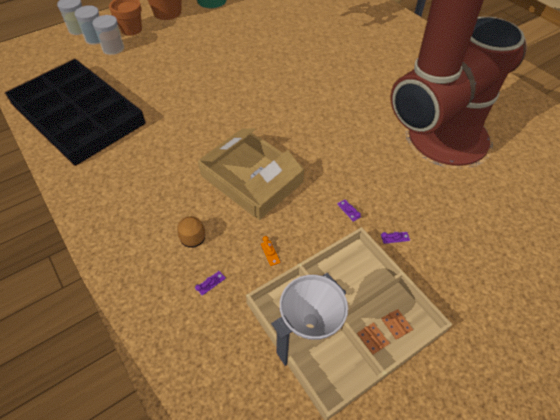

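The top view shows the carton (cols 305–425, rows 180–275) with the padlock at (348,237), shackle pointing up. The dark sash lock is at (185,212) in the box's right (−y) bay. The scene view agrees with this. Next I'll fit the poses.

```bash
python3 - <<'E'
from h import *
P,D=grab_frame("top");i=camera_info("top");print([k for k in i])
v,u=np.mgrid[:420,:560];K=np.array([[i['fx'],0,i['cx']],[0,i['fy'],i['cy']],[0,0,1.]])
X=np.stack([(u-i['cx'])/i['fx']*D,-(v-i['cy'])/i['fy']*D,-D],-1)@i['T'][:3,:3].T+i['T'][:3,3]
ok=D>0
def rect(m,n):
    p=X[m][:,:2].astype(np.float32);print(n,len(p),cv2.minAreaRect(p),p.mean(0))
x,y,z=X[...,0],X[...,1],X[...,2]
sb=ok&(y>.09)&(y<.42)&(x>.38)&(x<.57)
b=(sb&(z>.025)&(z<.05)).astype(np.uint8)
ok2=ok&(y>.08)&(y<.42)&(x>.38)&(x<.75)&(z>.028)&(z<.046)
n,l,s,c=cv2.connectedComponentsWithStats(ok2.astype(np.uint8),connectivity=8);rect(l==1+np.argmax(s[1:,4]),'box rim')
c1=ok&(y<-.04)&(y>-.33)&(x>.38)&(x<.66)&(z>.04)&(z<.1)
n,l,s,c=cv2.connectedComponentsWithStats(c1.astype(np.uint8),connectivity=8);rect(l==1+np.argmax(s[1:,4]),'carton')
for t in("padlock","sash_lock","flap_left","flap_right"):
    for r in masks_of("top",t)[:3]:
        m=r['region']&ok;m=cv2.erode(m.astype(np.uint8),np.ones((2,2)))>0
        if m.any():
            rect(m,f"{t} {r['conf']:.2f}")
            if 'flap' in t:
                q=X[m];q=q[(q[:,2]>.045)&(q[:,2]<.12)];A=np.c_[q[:,:2],np.ones(len(q))];k=np.linalg.lstsq(A,q[:,2],rcond=None)[0];print(' slope',np.arctan(np.hypot(*k[:2])),k,q.min(0),q.max(0))
E
```

```text
['fx', 'fy', 'cx', 'cy', 'T']
box rim 3238 ((0.572392463684082, 0.24198848009109497), (0.2694380283355713, 0.30364716053009033), 88.79110717773438) [0.55499715 0.24883063]
carton 5002 ((0.5245449542999268, -0.17522302269935608), (0.16803820431232452, 0.20918384194374084), 12.948299407958984) [ 0.52122784 -0.16314054]
padlock 0.91 392 ((0.5208405256271362, -0.15305575728416443), (0.06594278663396835, 0.032470591366291046), 12.309844970703125) [ 0.51501703 -0.15377523]
sash_lock 0.91 326 ((0.35204005241394043, 0.1574157476425171), (0.021812768653035164, 0.06414065510034561), 63.68598937988281) [0.35138252 0.15718983]
sash_lock 0.76 339 ((0.546407163143158, 0.17609591782093048), (0.021647954359650612, 0.06272942572832108), 3.9430160522460938) [0.54609305 0.17548   ]
sash_lock 0.64 312 ((0.6068506836891174, 0.02940063178539276), (0.06343931704759598, 0.022881845012307167), 77.13426971435547) [0.60650057 0.03051392]
flap_left 0.57 2185 ((0.5078656077384949, -0.10657013952732086), (0.14349150657653809, 0.06677816808223724), 12.48917007446289) [ 0.5055952  -0.09998009]
 slope 0.5814630322629049 [ 0.14686733 -0.64064237 -0.06801636] [ 0.43337581 -0.13897169  0.04987692] [ 0.57799144 -0.06112299  0.08802898]
flap_right 0.83 1488 ((0.5415046215057373, -0.25165650248527527), (0.14316241443157196, 0.052004795521497726), 12.817452430725098) [ 0.5410925  -0.25067326]
 slope 0.5867361588117777 [-0.14658785  0.64847727  0.31216408] [ 0.46886696 -0.28879562  0.05089828] [ 0.61481793 -0.21416219  0.08895281]
```

```bash
python3 -m handwheel '[[[0.0257,0.0289,0,0,0,0],[0.0257,0.0289,0,0,0,0],[0.0257,0.0289,0,0,0,0],[0.0257,0.0289,0,0,0,0],[0.0257,0.0289,0,0,0,0],[0.0257,0.0289,0,0,0,0],[0.0257,0.0289,0,0,0,0],[0.0257,0.0289,0,0,0,0],[0.0257,0.0289,0,0,0,0],[0.0257,0.0289,0,0,0,0],[0.0257,0.0289,0,0,0,0],[0.0257,0.0289,0,0,0,0],[0.0257,0.0289,0,0,0,0],[0.0257,0.0289,0,0,0,0],[0.0257,0.0289,0,0,0,0],[0,0,-0.04,0,0,0],[0,0,-0.04,0,0,0],[0,0,0,0,0,0]]]' 0; python3 - <<'E'
from h import *
P,D=grab_frame("wrist")
for t in("padlock","flap_left_edge","flap_right_edge","flap_left_hinge","flap_right_hinge"):
    for r in pinpoint("wrist",t)[:2]:print(t,round(r['conf'],2),np.round(r['position']),np.round(w("wrist",r['position'],dep(D,r['position'])),3))
cv2.imwrite('pics/w1.png',P)
E
```

```text
time: 2.85
tool_pos: [0.5201, -0.1724, 0.1424]
tool_rot: [-0.004, 0.994, 0.113, -0.007]
contact_force: [-1.0, -0.1, -2.1]
gripper_width: 0.0
grasp_force: 0.0
padlock 0.62 [262. 204.] [ 0.518 -0.157  0.034]
flap_left_edge 0.96 [217. 218.] [ 0.52  -0.129  0.094]
flap_right_edge 0.9 [366. 223.] [ 0.541 -0.234  0.098]
flap_left_hinge 0.73 [168. 208.] [ 0.511 -0.087  0.069]
flap_right_hinge 0.93 [414. 209.] [ 0.553 -0.278  0.071]
```

View pics/w1.png

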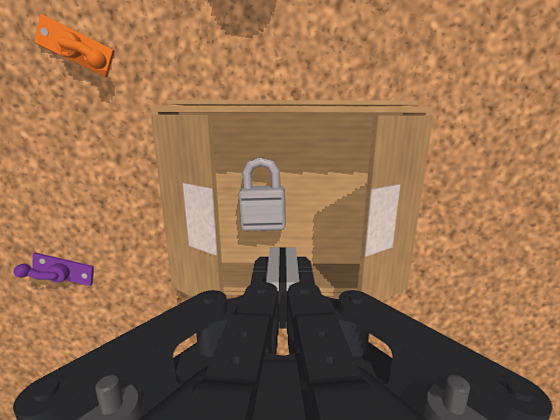

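The wrist view shows the padlock at (262,204) with its shackle up, flap edges at cols 217 and 366, and shut fingers lined up with the carton. Now the left flap.

```bash
python3 -m handwheel '[[[0,0,-0.03,0,0,0],[0,0,-0.03,0,0,0],[0,0,-0.035,0,0,0],[0,0,0,0,0,0],[-0.0022,0.0098,0,0,0,0],[-0.0022,0.0098,0,0,0,0],[-0.0022,0.0098,0.002,0,0,0],[-0.0022,0.0098,0.012,0,0,0],[-0.0022,0.0098,0.01,0,0,0],[-0.0022,0.0098,0.006,0,0,0],[-0.0022,0.0098,0.004,0,0,0],[-0.0022,0.0098,0.002,0,0,0],[0,0,0,0,0,0],[0,0,0,0,0,0]]]'
```

```text
time: 4.32
tool_pos: [0.5069, -0.0965, 0.0921]
tool_rot: [-0.0, 0.994, 0.113, -0.0]
contact_force: [-0.4, -0.1, -0.7]
gripper_width: -0.001
grasp_force: 0.0
```

```bash
python3 -m handwheel '[[[-0.0022,0.0098,0,0,0,0],[-0.0022,0.0098,-0.002,0,0,0],[-0.0022,0.0098,-0.004,0,0,0],[-0.0022,0.0098,-0.004,0,0,0],[0,0,0,0,0,0],[0,0,0,0,0,0],[0,0,0,0,0,0]]]'; python3 - <<'E'
from h import *
P,D=grab_frame("scene");cv2.imwrite('pics/s2.png',cv2.resize(P[100:260,150:360],None,fx=3,fy=3))
E
```

```text
time: 4.9
tool_pos: [0.4982, -0.0578, 0.082]
tool_rot: [-0.0, 0.994, 0.112, -0.0]
contact_force: [0.7, -0.9, 0.1]
gripper_width: -0.002
grasp_force: 0.0
```

View pics/s2.png

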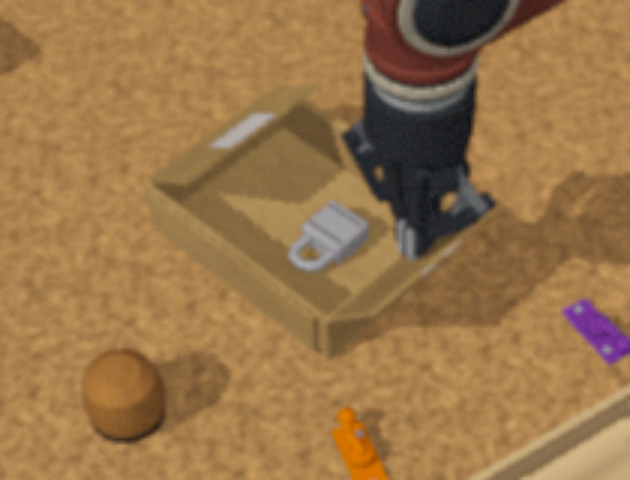

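The left flap has been pushed well past upright, with the fingers at (420,230). I'll press it a little further, then do the right flap.

```bash
python3 -m handwheel '[[[-0.0013,0.0059,-0.003,0,0,0],[0,0,0,0,0,0],[0,0,0.025,0,0,0],[0,0,0.025,0,0,0],[0.007,-0.0307,0,0,0,0],[0.007,-0.0307,0,0,0,0],[0.007,-0.0307,0,0,0,0],[0.007,-0.0307,0,0,0,0],[0,0,-0.027,0,0,0],[0,0,-0.027,0,0,0],[0,0,-0.027,0,0,0],[0,0,0,0,0,0],[0,0,0,0,0,0]]]'
python3 -m handwheel '[[[0.0022,-0.0098,0,0,0,0],[0.0022,-0.0098,0,0,0,0],[0.0022,-0.0098,0.002,0,0,0],[0.0022,-0.0098,0.012,0,0,0],[0.0022,-0.0098,0.01,0,0,0],[0.0022,-0.0098,0.006,0,0,0],[0.0022,-0.0098,0.004,0,0,0],[0.0022,-0.0098,0.002,0,0,0],[0.0022,-0.0098,0,0,0,0],[0.0022,-0.0098,0,0,0,0],[0.0022,-0.0098,-0.002,0,0,0],[0.0022,-0.0098,-0.002,0,0,0],[0.0013,-0.0059,-0.002,0,0,0],[0,0,0,0,0,0],[0,0,0,0,0,0]]]'
```

```text
time: 6.03
tool_pos: [0.5236, -0.1744, 0.0466]
tool_rot: [-0.001, 0.994, 0.112, -0.002]
contact_force: [0.3, -0.1, 0.9]
gripper_width: -0.001
grasp_force: 0.0
time: 7.28
tool_pos: [0.5526, -0.299, 0.0777]
tool_rot: [-0.0, 0.994, 0.112, -0.0]
contact_force: [-0.1, 0.7, -0.3]
gripper_width: -0.003
grasp_force: 0.0
```

```bash
python3 -m handwheel '[[[0,0,0.03,0,0,0],[0,0,0.03,0,0,0],[-0.0088,0.025,0.025,0,0,0],[-0.0088,0.025,0.025,0,0,0],[-0.0088,0.025,0.025,0,0,0],[-0.0088,0.025,0.025,0,0,0],[-0.0088,0.025,0,0,0,0],[0,0,0,0,0,0],[0,0,0,0,0,0],[0,0,0,0,0,0]]]' 0.8
cat > look.py <<'E'
from h import *
import sys
i=camera_info("wrist");P,D=grab_frame("wrist");cv2.imwrite('pics/%s.png'%sys.argv[1],P)
v,u=np.mgrid[:420,:560]
X=np.stack([(u-i['cx'])/i['fx']*D,-(v-i['cy'])/i['fy']*D,-D],-1)@i['T'][:3,:3].T+i['T'][:3,3]
ok=D>0
print(state()['tool_pos'])
for t in("padlock","flap_left_edge","flap_right_edge","flap_left_hinge","flap_right_hinge"):
    for r in pinpoint("wrist",t)[:1]:print(t,round(r['conf'],2),np.round(r['position']),np.round(w("wrist",r['position'],dep(D,r['position']),i),3))
for r in masks_of("wrist","padlock")[:1]:
    m=cv2.erode((r['region']&ok).astype(np.uint8),np.ones((3,3)))>0;q=X[m];print('z',np.percentile(q[:,2],[5,50,95]))
    q=q[q[:,2]>np.median(q[:,2])-.008][:,:2].astype(np.float32);print(cv2.minAreaRect(q),q.mean(0))
    d=cv2.PCACompute(q,mean=None)[1][0];print('axis deg',np.degrees(np.arctan2(d[1],d[0])))
E
python3 look.py w3
```

```text
time: 8.12
tool_pos: [0.5087, -0.1736, 0.2378]
tool_rot: [0.0, 0.994, 0.112, -0.0]
contact_force: [0.4, 0.5, 0.8]
gripper_width: 0.801
grasp_force: 0.0
[ 0.5086545  -0.17390335  0.2375285 ]
padlock 0.76 [265. 178.] [ 0.508 -0.152  0.026]
flap_left_edge 0.94 [141. 180.] [ 0.491 -0.034  0.089]
flap_right_edge 0.8 [438. 181.] [ 0.555 -0.323  0.088]
flap_left_hinge 0.64 [200. 173.] [ 0.501 -0.08   0.046]
flap_right_hinge 0.6 [378. 174.] [ 0.545 -0.275  0.05 ]
z [0.01812066 0.02590086 0.02739484]
((0.5191208720207214, -0.15145829319953918), (0.065100759267807, 0.04012393206357956), 12.855476379394531) [ 0.51333344 -0.15384804]
axis deg 15.850531
```

View pics/w3.png

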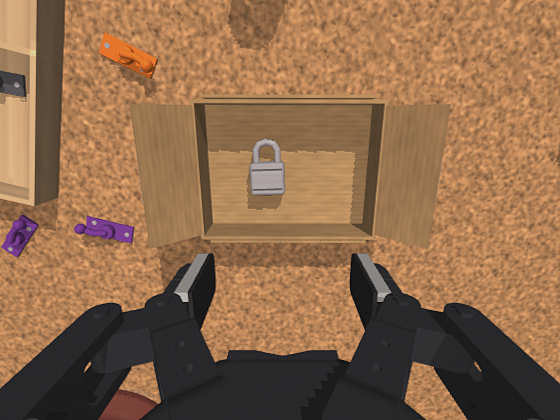

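Both flaps are folded back: edges at (141,180) and (438,181), about 2.35 rad. The padlock is at (265,178) and its yaw matches the tool. I'll grasp it now.

```bash
python3 -m handwheel '[[[-0.0017,0.0206,0,0,0,0],[0,0,-0.037,0,0,0],[0,0,-0.037,0,0,0],[0,0,-0.037,0,0,0],[0,0,-0.037,0,0,0],[0,0,-0.03,0,0,0],[0,0,-0.015,0,0,0],[0,0,-0.015,0,0,0],[0,0,-0.012,0,0,0],[0,0,-0.012,0,0,0],[0,0,0,0,0,0],[0,0,0,0,0,0]]]' 0.75
python3 -m handwheel '[[[0,0,0,0,0,0],[0,0,0,0,0,0],[0,0,0,0,0,0],[0,0,0,0,0,0],[0,0,0,0,0,0],[0,0,0,0,0,0],[0,0,0,0,0,0],[0,0,0,0,0,0]]]' 0
```

```text
time: 9.47
tool_pos: [0.5069, -0.153, 0.006]
tool_rot: [-0.0, 0.994, 0.112, -0.0]
contact_force: [0.5, 0.1, 0.5]
gripper_width: 0.744
grasp_force: 0.0
time: 10.13
tool_pos: [0.5085, -0.1536, 0.0081]
tool_rot: [0.001, 0.994, 0.112, 0.001]
contact_force: [0.1, -0.4, 6.7]
gripper_width: 0.479
grasp_force: 62.1
```

```bash
python3 -m handwheel '[[[0,0,0.01,0,0,0],[0,0,0.02,0,0,0],[0,0,0.03,0,0,0],[0,0,0.03,0,0,0],[0,0,0.03,0,0,0],[0,0,0.03,0,0,0],[-0.0053,0.0369,0,0,0,-7],[-0.0053,0.0369,0,0,0,-7],[-0.0053,0.0369,0,0,0,0],[-0.0053,0.0369,0,0,0,0],[-0.0053,0.0369,0,0,0,0],[-0.0053,0.0369,0,0,0,0],[-0.0053,0.0369,0,0,0,0],[-0.0053,0.0369,0,0,0,0],[-0.0053,0.0369,0,0,0,0],[0,0,0,0,0,0],[0,0,0,0,0,0],[0,0,0,0,0,0],[0,0,0,0,0,0]]]'
python3 - <<'E'
from h import *
P,D=grab_frame("wrist");cv2.imwrite('pics/w4.png',P);i=camera_info("wrist")
for t in("padlock","sash_lock","hinge_a","sorting_box"):
    for r in pinpoint("wrist",t)[:2]:print(t,round(r['conf'],2),np.round(r['position']),np.round(w("wrist",r['position'],dep(D,r['position']),i),3))
E
```

```text
time: 11.72
tool_pos: [0.4595, 0.1772, 0.156]
tool_rot: [0.0, 1.0, -0.009, -0.0]
contact_force: [-0.6, -0.5, -1.6]
gripper_width: 0.476
grasp_force: 61.6
padlock 0.9 [281. 261.] [0.47  0.178 0.175]
sash_lock 0.77 [446.  29.] [0.602 0.036 0.014]
sash_lock 0.75 [282. 102.] [0.545 0.175 0.025]
hinge_a 0.9 [142. 163.] [0.494 0.31  0.014]
sorting_box 0.74 [218. 145.] [0.509 0.237 0.01 ]
```

View pics/w4.png

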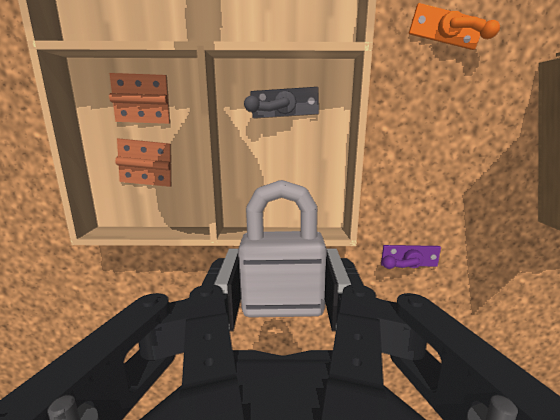

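The padlock is held square above the right bay, with its body at (281,275). The sash lock at (282,102) is clear of it. Lowering now.

```bash
python3 -m handwheel '[[[0,0,-0.03,0,0,0],[0,0,-0.03,0,0,0],[0,0,-0.03,0,0,0],[0,0,-0.02,0,0,0],[0,0,-0.015,0,0,0],[0,0,-0.01,0,0,0],[0,0,-0.004,0,0,0],[0,0,-0.002,0,0,0],[0,0,0,0,0,0],[0,0,0,0,0,0],[0,0,0,0,0,0],[0,0,0,0,0,0]]]'
```

```text
time: 12.97
tool_pos: [0.4604, 0.1784, 0.0164]
tool_rot: [-0.0, 1.0, -0.008, 0.001]
contact_force: [-1.5, 0.2, -2.4]
gripper_width: 0.474
grasp_force: 61.6
```

```bash
python3 -m handwheel '[[[0,0,-0.001,0,0,0],[0,0,-0.001,0,0,0],[0,0,0,0,0,0],[0,0,0,0,0,0]]]'
```

```text
time: 13.3
tool_pos: [0.4595, 0.1782, 0.0132]
tool_rot: [0.0, 1.0, -0.008, -0.0]
contact_force: [0.1, 0.4, -2.4]
gripper_width: 0.478
grasp_force: 61.6
```

```bash
python3 -m handwheel '[[[0,0,-0.001,0,0,0],[0,0,-0.001,0,0,0],[0,0,0,0,0,0],[0,0,0,0,0,0]]]'; python3 -m handwheel '[[[0,0,-0.001,0,0,0],[0,0,0,0,0,0],[0,0,0,0,0,0]]]'
```

```text
time: 13.63
tool_pos: [0.4595, 0.1781, 0.0111]
tool_rot: [0.0, 1.0, -0.008, -0.0]
contact_force: [-0.0, -0.9, -1.5]
gripper_width: 0.477
grasp_force: 61.6
time: 13.88
tool_pos: [0.4596, 0.1781, 0.0102]
tool_rot: [0.0, 1.0, -0.008, -0.0]
contact_force: [-0.6, -0.4, -1.7]
gripper_width: 0.478
grasp_force: 61.6
```

```bash
python3 -m handwheel '[[[0,0,-0.001,0,0,0],[0,0,0,0,0,0],[0,0,0,0,0,0]]]'; python3 -m handwheel '[[[0,0,-0.001,0,0,0],[0,0,0,0,0,0],[0,0,0,0,0,0]]]'
```

```text
time: 14.13
tool_pos: [0.4598, 0.1782, 0.0101]
tool_rot: [0.0, 1.0, -0.008, -0.0]
contact_force: [-3.6, -1.4, 5.9]
gripper_width: 0.478
grasp_force: 62.4
time: 14.38
tool_pos: [0.4598, 0.1782, 0.0101]
tool_rot: [0.0, 1.0, -0.008, -0.0]
contact_force: [-7.8, -1.2, 12.5]
gripper_width: 0.475
grasp_force: 63.3
```

Contact with the floor. I'll ease off, release, back off and check.

```bash
python3 -m handwheel '[[[0,0,0.0015,0,0,0],[0,0,0,0,0,0]]]'; python3 -m handwheel '[[[0,0,0,0,0,0],[0,0,0,0,0,0],[0,0,0,0,0,0],[0,0,0,0,0,0],[0,0,0.005,0,0,0],[0,0,0.01,0,0,0],[0,0,0.02,0,0,0],[0,0,0.03,0,0,0],[0,0,0.04,0,0,0],[0,0,0.04,0,0,0],[0,-0.03,0.03,0,0,0],[-0.01,-0.04,0,0,0,0],[-0.01,-0.04,0,0,0,0],[-0.01,-0.04,0,0,0,0],[-0.01,-0.04,0,0,0,0],[0,-0.04,0,0,0,0],[0,-0.04,0,0,0,0],[0,-0.04,0,0,0,0],[0,0,0,0,0,0],[0,0,0,0,0,0]]]' 0.65
python3 - <<'E'
from h import *
P,D=grab_frame("top");cv2.imwrite('pics/t5.png',cv2.resize(P[80:300,60:440],None,fx=2,fy=2))
for t in "flap_left_edge flap_right_edge padlock sash_lock hinge_a door_stop".split():
    for r in pinpoint("top",t)[:3]:print(t,round(r['conf'],2),np.round(r['position']),np.round(w("top",r['position'],dep(D,r['position'])),3))
E
```

```text
time: 14.55
tool_pos: [0.4601, 0.1783, 0.0101]
tool_rot: [-0.0, 1.0, -0.008, 0.001]
contact_force: [0.5, -0.2, 4.9]
gripper_width: 0.476
grasp_force: 62.7
time: 16.22
tool_pos: [0.4195, -0.1331, 0.1853]
tool_rot: [0.0, 1.0, -0.01, 0.001]
contact_force: [0.1, -0.1, 0.0]
gripper_width: 0.652
grasp_force: 0.0
flap_left_edge 0.92 [287. 239.] [ 0.497 -0.029  0.   ]
flap_right_edge 0.83 [448. 208.] [ 0.568 -0.36   0.002]
padlock 0.6 [181. 255.] [0.461 0.176 0.027]
sash_lock 0.93 [262. 118.] [0.747 0.03  0.004]
sash_lock 0.81 [257. 185.] [0.605 0.034 0.014]
sash_lock 0.74 [189. 210.] [0.55  0.168 0.018]
hinge_a 0.92 [119. 236.] [0.495 0.303 0.013]
hinge_a 0.59 [118. 206.] [0.555 0.309 0.013]
door_stop 0.57 [323. 129.] [ 0.713 -0.092  0.05 ]
```

View pics/t5.png

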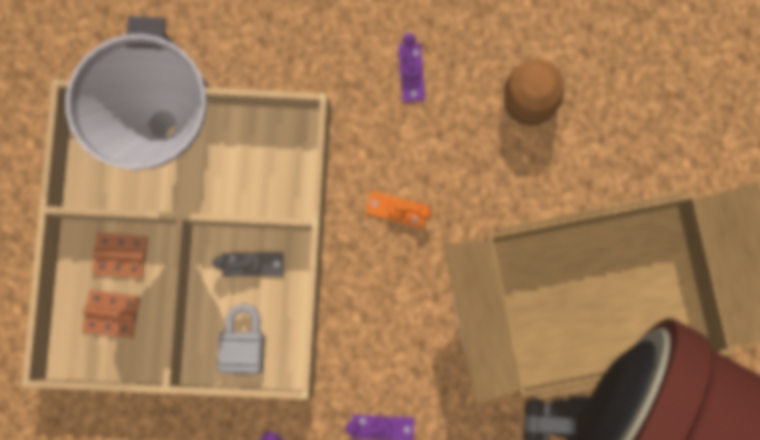

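The padlock lies flat at (240,345) in the front bay, clear of the sash lock at (250,263). Both flaps are folded back, nothing else has moved, and the arm is clear.

```bash
python3 -c "from plant import job_done;print(job_done())"
```

```text
the job is handed in; nothing more can be done
None
```

The job is handed in after about 16 s of the 67 s allowed: both carton flaps are folded back to about 2.35 rad, and the padlock lies flat on the bay floor beside the sash lock, with the sash lock, hinges and door stop unmoved in the final picture.

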